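# Show the blue slide tray, stow the yellow one

### The job

Two slide trays lie flat in the lanes of the black ledge. With the fingertips, push the yellow-banded tray back along its lane until it is home against the stop bar, and push the blue-banded tray the other way until the whole of its blue band sticks out past the open end, with no more than a finger's width of bare tray showing beyond the edge. Never lift or tip a tray off the ledge, and leave the things standing round the ledge where they are.

Things in the scene. Friction and masses are not known exactly. Their poses are not given: they have to be found in the camera images.
- ledge: fixed black two-lane ledge, deck top 50 mm above the worktop. Origin on the worktop. +y runs along the lanes to the open end, where the deck stops at y +107.5 mm, nothing beyond or below; at the other end a grey stop bar, 12 mm high, has its face at y -107.5 mm. Lanes centred at x -50 and +50 mm, 96 mm wide between grey ribs 5 mm high. Place and turn vary; either tray may be in either lane
- ledge_end (a point): point on the deck top (50 mm above the worktop), middle of the open end's edge; the same axes as the ledge
- stop_face (a point): point on the deck top, middle of the stop bar's face; the same axes as the ledge
- blue_tray: slide tray with a blue end band: flat aluminium plate 90 (x) x 110 (y) x 6 mm, about 160 g, 3 mm play on either side in its lane, two glass slides flat on it. Origin: centre of the underside. Its +y end, towards the ledge's open end, is the blue band, 30 mm long over the whole width. It tips off if more than 55 mm overhangs
- yellow_tray: slide tray with a yellow end band: flat aluminium plate 90 (x) x 110 (y) x 6 mm, about 160 g, 3 mm play on either side in its lane, two glass slides flat on it. Origin: centre of the underside. Its +y end, towards the ledge's open end, is the yellow band, 30 mm long over the whole width. It tips off if more than 55 mm overhangs
- blue_tray_band_inner (a point): where the blue band begins: on the tray's top face, mid width, 25 mm from the tray's middle towards the open end (tray axes)
- yellow_tray_tail (a point): middle of the yellow tray's tail edge, the one facing the stop bar, 3 mm above the tray's underside, 55 mm from the tray's middle (tray axes)
- coverslip_box: small blue and white cover-glass box, 31 x 31 x 20 mm, loose on the worktop beside the ledge (- x side). Origin: centre of its underside. A bystander
- oil_bottle: small pale bottle, diameter 25, 52 mm high, loose on the worktop beside the ledge (- x side). Origin: centre of its underside. A bystander
- white_bottle: white bottle with blue cap, diameter 33, 66 mm high, loose on the worktop beside the ledge (+ x side). Origin: centre of its underside. A bystander
- timer: white timer with coloured keys, 58 x 62 x 20 mm, loose on the worktop beside the ledge (+ x side). Origin: centre of its underside. A bystander
- beaker: clear glass beaker, diameter 45, 58 mm high, loose on the worktop beside the ledge (+ x side). Origin: centre of its underside. A bystander

How it is judged:
By the outcome, as a careful person would: the job done as asked, in the order asked, and still so for the second after the job is handed in, with the robot touching nothing.
It also fails if it takes over 40 s, if anything falls off the work surface, if the arm or the gripper's body presses on something with over 40 N, if the wrist force passes 120 N, or if a joint passes its speed limit or range.

### The arm

A 6-joint arm with a two-finger parallel gripper is mounted at the origin on a cart in front of the work surface, level with it; the furniture and walls round the work are solid. World frame = base frame: x ahead of the robot, y to its left, z up, the work surface at z = 0. Lengths are in mm, angles in rad, forces in N, time in s.
With the tool pointing down it reaches from about 325 to 925 mm from the base axis. Payload 3.1 kg.
Tool frame: the origin (TCP) lies on the mounting face of the last link; the fingertips stand 173 mm ahead of it and the grasp point (between the pads) lies 155 mm ahead of it (env.grip_depth is the distance from the TCP to the grasp point, in mm); z points along the fingers, x is the direction in which the jaws open and shut, and the axes are right-handed (so a half turn about z gives the same grasp; the last joint's range is limited). The gripper opens to 85 mm and grips with 20 to 120 N. Pads are 22 mm wide; open, the fingers measure 114 mm over their backs; the gripper's body (76 mm by 85 mm) begins 54 mm behind the grasp point. The pads swing forward as they close: fully open they stand 13 mm farther back than shut.
Start: joints at [-1.4, 0.217, 1.613, -0, 1.311, -0.112], TCP at [174.425, -600.181, 404.7] pointing down, gripper open.
Joint ranges: [-2.75, 2.75], [-0.78, 2.1], [0.31, 2.55], [-1.13, 4.27], [0.13, 2.63], [-2.58, 2.58]. Speed limits (rad/s): [2.79, 2.79, 3.14, 3.14, 3.14, 3.14].

### API

Orientations are given as a unit quaternion [w, x, y, z].
In Python, from bench import env gives the robot as it stands.
- The arm moves only by the tool play_rows, never from a script. Its argument "rows" is a list that holds one entry, the list of rows, each a list of 7 numbers: the closure, from -1 (fully open) to 1 (shut), then the shift along the tool's x, y, z in mm, then the turn, a rotation vector about the tool's x, y, z in degrees. A call has 1 to 5 rows; each row is the pose to reach, as a shift and turn from the pose measured when the call began, along the tool's axes at that moment; what a row does not reach only later rows make up. A row lasts 1/12 s, in which the tool goes at most 41.7 mm and 7.16 degrees, less where a joint would pass 70% of its speed; a pose out of reach is approached as far as the arm can. A call with a gripper value outside its range is refused whole. The fingers move at their own pace and stop on an object; "newtons" is the grip in N (left out, the last holds). Time passes only in rows, so rows that repeat a pose let the fingers close. It gives the time, the measured TCP pose, the force and the opening at its end, in the units of the state.
- env.sense(): the state, without advancing time (a new reading comes with each control period).
- env.snapshot(name): name is "scene" or "side" or "wrist"; returns a dict with "image" (480x640x3 uint8, red, green, blue), "range_z" (480x640 float32, mm along the optical axis (not along the pixel's ray), 0 where there is no reading), "mtx" (3x3 intrinsics, pixels), "pose" (4x4, takes a point from camera to world coordinates). Camera axes: x right, y up, looking along -z (the intrinsics and any distortion apply to the point x, -y, -z); pixel columns grow to the right and rows downward; lengths in mm; the calibration is good to about 2 mm. A picture is of the moment at which its call begins.
- env.finish_job(): hands the job in, once; it reports no verdict.
The state is a dict: "time": time; "joints": joint angles; "joint_vel": joint speeds; "joint_torque": joint torques, N m; "position": TCP position; "eef_rot": TCP orientation; "wrist_force": force on the tool from outside, world axes, zero at the start; "torque": the same for the moment, N m; "gripper_width": finger opening in mm.
Only numpy, scipy, OpenCV 4.12 (cv2) and the standard library are available. Lean on these libraries where they do the work, as an engineer would, in place of code of your own. Each camera call takes 0.05 s, during which the arm holds its last target.

## Working session

There is one attempt and no reset: what is moved stays moved. The work goes in short steps, Python scripts to look and compute and a tool call to move; the robot and the scene stay as the last step left them, time stands still between calls to the robot, and variables do not carry over. Pictures are saved under pics/ and viewed, and the job is handed in when it is done.

Besides the shell and the picture viewer there is one more tool, called after "Request:" as name(argument=value, ...) on one line, values as JSON. play_rows: Moves the arm, as the interface text tells. Its arguments: {"type":"object","properties":{"rows":{"type":"array"},"newtons":{"type":"number"}},"required":["rows"]}

```bash
mkdir -p pics; ls
python3 - <<'E'
from bench import env
import cv2,numpy as np
s=env.sense(); print({k:np.round(v,3).tolist() for k,v in s.items()})
for n in ("scene","side","wrist"):
    d=env.snapshot(n); cv2.imwrite(f"pics/{n}0.png",d["image"][:,:,::-1]); np.savez(f"{n}0.npz",**d)
    print(n,d["mtx"].tolist(),np.round(d["pose"],3).tolist(),[k for k in d])
E
```

```text
pics
{'time': 0.0, 'joints': [-1.4, 0.218, 1.615, 0.0, 1.311, -0.112], 'joint_vel': [-0.0, -0.002, 0.002, 0.001, -0.002, 0.0], 'joint_torque': [-0.0, -39.685, -30.385, -0.0, 0.01, -0.0], 'position': [174.346, -599.773, 403.353], 'eef_rot': [-0.001, 0.8, -0.6, -0.001], 'wrist_force': [-0.159, -0.554, 0.62], 'torque': [-0.032, 0.004, -0.016], 'gripper_width': 85.42}
scene [[495.1830182213005, 0.0, 324.3691327150002], [0.0, 495.1830182213005, 232.50760873422377], [0.0, 0.0, 1.0]] [[-0.622, 0.309, -0.719, -65.773], [-0.783, -0.249, 0.57, 731.022], [-0.003, 0.918, 0.397, 402.281], [0.0, 0.0, 0.0, 1.0]] ['image', 'range_z', 'mtx', 'pose']
side [[471.5963253839502, 0.0, 315.5192166281002], [0.0, 471.5963253839502, 244.2631376106009], [0.0, 0.0, 1.0]] [[-0.971, 0.118, -0.206, 380.124], [-0.236, -0.566, 0.79, 889.803], [-0.023, 0.816, 0.577, 572.57], [0.0, 0.0, 0.0, 1.0]] ['image', 'range_z', 'mtx', 'pose']
wrist [[385.67214587338833, 0.0, 317.85748324396155], [0.0, 385.67214587338833, 244.78499576851897], [0.0, 0.0, 1.0]] [[0.278, 0.916, 0.288, 248.101], [-0.96, 0.266, 0.081, -578.868], [-0.003, -0.299, 0.954, 372.504], [0.0, 0.0, 0.0, 1.0]] ['image', 'range_z', 'mtx', 'pose']
```

View pics/scene0.png

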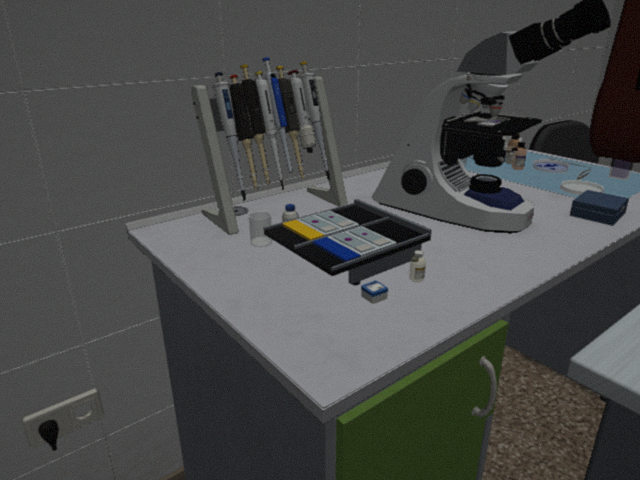

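View pics/side0.png

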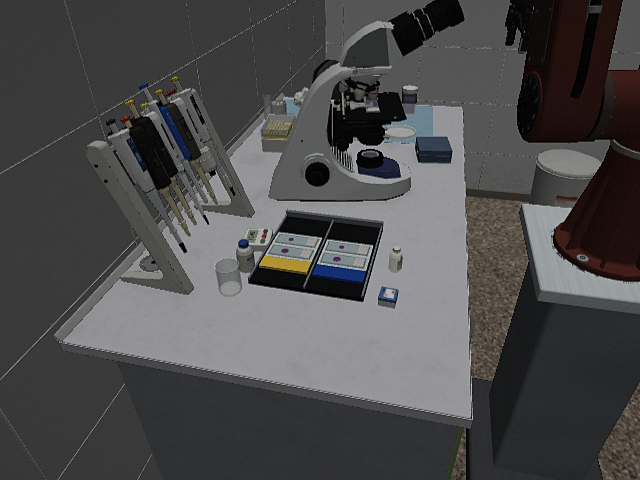

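View pics/wrist0.png

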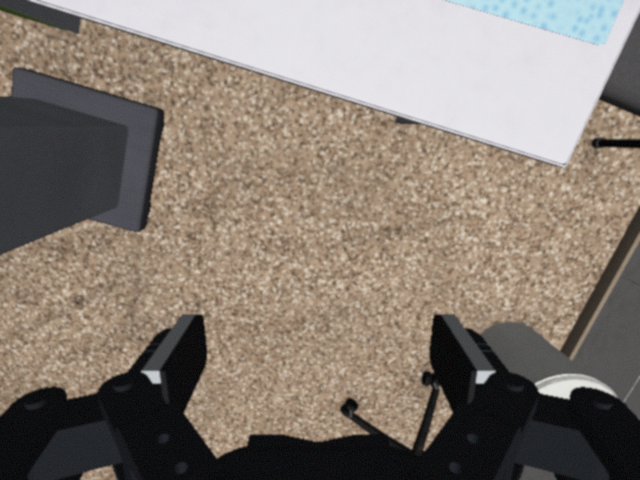

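The scene and side views show the ledge with its open end towards +y and roughly along world axes. The yellow tray is in the far (+x) lane at side px (288,255) and the blue in the near lane at (345,260). Next I'll measure the poses from both views.

```bash
cat > h.py <<'E'
import numpy as np,cv2
def cloud(d):
    K=d["mtx"];z=d["range_z"];v,u=np.mgrid[0:480,0:640]
    p=np.stack([(u-K[0,2])/K[0,0]*z,-(v-K[1,2])/K[1,1]*z,-z,np.ones_like(z)],-1)
    return (p@d["pose"].T)[...,:3]
def proj(d,P):
    P=np.atleast_2d(P);c=(np.linalg.inv(d["pose"])@np.c_[P,np.ones(len(P))].T)[:3]
    K=d["mtx"];return np.c_[K[0,2]+K[0,0]*c[0]/-c[2],K[1,2]-K[1,1]*c[1]/-c[2]]
def ray(d,u,v):
    K=d["mtx"];r=np.array([(u-K[0,2])/K[0,0],-(v-K[1,2])/K[1,1],-1]);return d["pose"][:3,3],d["pose"][:3,:3]@r
def at_z(d,u,v,z):
    o,r=ray(d,u,v);return o+r*(z-o[2])/r[2]
E
python3 - <<'E'
from h import *
for n in("scene","side"):
    d=dict(np.load(n+"0.npz"));P=cloud(d);im=d["image"].astype(int)
    hsv=cv2.cvtColor(d["image"],cv2.COLOR_RGB2HSV)
    box=(abs(P[...,2]-53)<25)&(d["range_z"]>0)
    m0=(hsv[...,2]<60)&(abs(P[...,2]-50)<8)&(P[...,1]>-200)&(P[...,1]<500)&(P[...,0]>300)
    k,l,st,c=cv2.connectedComponentsWithStats(m0.astype(np.uint8))
    print(n,[(st[i].tolist(),np.round(np.median(P[l==i],0),1).tolist()) for i in range(1,k) if st[i,4]>60])
    for nm,lo,hi in(("yel",(20,120,90),(35,255,255)),("blue",(100,150,60),(125,255,255))):
        m=(cv2.inRange(hsv,lo,hi)>0)&(abs(P[...,2]-55)<8)
        k,l,st,c=cv2.connectedComponentsWithStats(m.astype(np.uint8));i=1+st[1:,4].argmax();q=P[l==i]
        r=cv2.minAreaRect(q[:,:2].astype(np.float32));print(nm,st[i],np.median(q,0).round(1),r,cv2.boxPoints(r).round(1).tolist())
    f=3;x0,y0=(230,180) if n=="scene" else (210,195)
    c=d["image"][y0:y0+130,x0:x0+220,::-1];cv2.imwrite(f"pics/{n}_z.png",cv2.resize(np.clip(c*1.6,0,255).astype(np.uint8),None,fx=3.6,fy=3.6,interpolation=cv2.INTER_CUBIC))
E
```

```text
scene [([476, 197, 46, 13, 191], [446.1, -136.6, 54.2]), ([264, 201, 167, 75, 3479], [522.7, 171.1, 49.4])]
yel [283 219  41  21 353] [598.  253.7  55.2] ((604.337646484375, 252.320556640625), (32.945716857910156, 96.59275817871094), 86.8528060913086) [[555.2000122070312, 238.5], [651.7000122070312, 233.1999969482422], [653.5, 266.1000061035156], [557.0, 271.3999938964844]]
blue [313 237  47  24 439] [497.6 259.4  55.3] ((501.34716796875, 258.6181640625), (29.47858428955078, 90.40582275390625), 87.55580139160156) [[455.6000061035156, 245.8000030517578], [545.9000244140625, 242.0], [547.0999755859375, 271.3999938964844], [456.79998779296875, 275.29998779296875]]
side [([373, 163, 28, 15, 84], [451.2, -133.4, 54.7]), ([248, 213, 135, 89, 4258], [548.2, 234.5, 50.5]), ([28, 228, 108, 111, 775], [941.0, 393.7, 50.0])]
yel [259 255  52  20 524] [603.8 253.4  56.5] ((606.2742309570312, 249.88597106933594), (38.594791412353516, 93.61511993408203), 87.7456283569336) [[558.7000122070312, 232.39999389648438], [652.2999877929688, 228.8000030517578], [653.7999877929688, 267.29998779296875], [560.2999877929688, 271.0]]
blue [312 264  54  18 558] [503.4 258.2  56.4] ((504.8915710449219, 258.0566101074219), (32.54887390136719, 89.48980712890625), 89.21286010742188) [[459.8999938964844, 242.39999389648438], [549.4000244140625, 241.1999969482422], [549.9000244140625, 273.70001220703125], [460.3999938964844, 274.8999938964844]]
```

View pics/side_z.png

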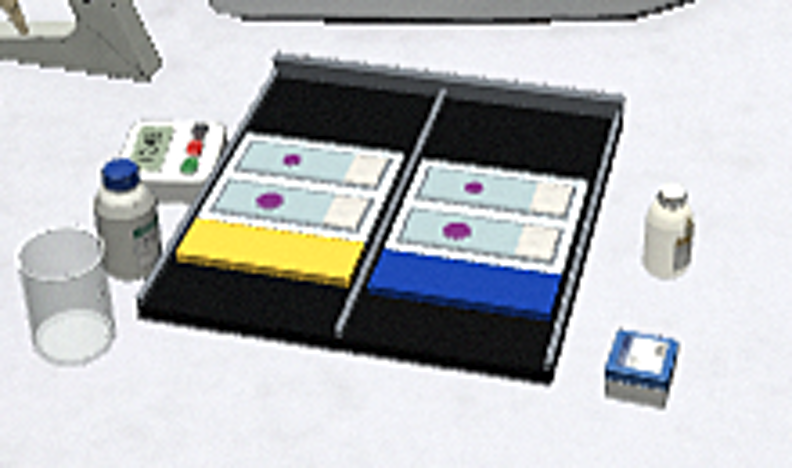

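View pics/scene_z.png

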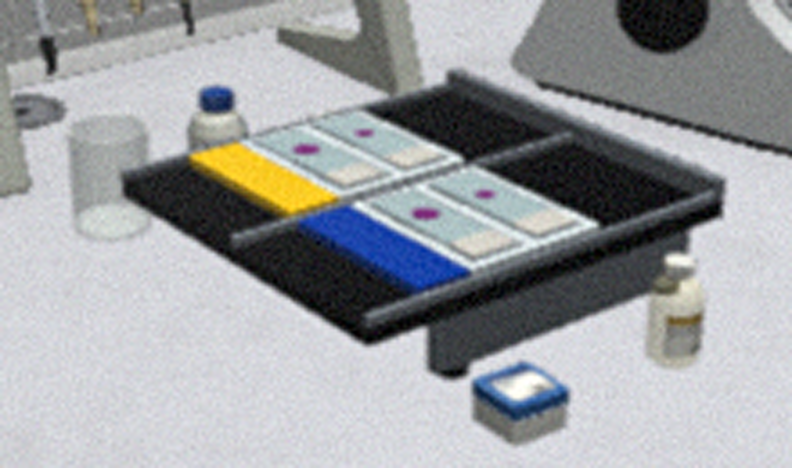

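```bash
cat > fit.py <<'E'
from h import *
from scipy.optimize import least_squares
S=lambda n,p:(p[0]/3.6+(210 if n=="side" else 230)-.36,p[1]/3.6+(195 if n=="side" else 180)-.36)
ds={n:dict(np.load(n+"0.npz")) for n in("side","scene")}
# name: local(ledge) model (x,y,z)
obs=[("side",(340,332),(0,107.5,55)),("side",(443,93),(0,-107.5,55)),("side",(142,303),(102,107.5,53)),("side",(551,372),(-102,107.5,53)),
("scene",(237,240),(0,107.5,55)),("scene",(572,138),(0,-107.5,55)),("scene",(368,322),(-102,107.5,55)),("scene",(126,182),(102,107.5,53))]
def T(q,p):
    c,s=np.cos(q[2]),np.sin(q[2]);p=np.atleast_2d(p);return np.c_[q[0]+c*p[:,0]-s*p[:,1],q[1]+s*p[:,0]+c*p[:,1],p[:,2]]
def res(q): return np.concatenate([proj(ds[n],T(q,p))[0]-S(n,uv) for n,uv,p in obs])
r=least_squares(res,[560,220,0]);print(r.x,np.degrees(r.x[2]),r.fun.round(1).reshape(-1,2).tolist())
q=r.x
def inv(q,P):
    c,s=np.cos(q[2]),np.sin(q[2]);d=np.asarray(P)[:2]-q[:2];return np.array([c*d[0]+s*d[1],-s*d[0]+c*d[1]])
for nm,L in (("Y",[("side",(180,258)),("side",(352,276)),("side",(195,221)),("side",(366,241)),("side",(248,135)),("side",(404,151)),("scene",(190,152)),("scene",(297,212)),("scene",(242,142)),("scene",(342,204))]),
 ("B",[("side",(370,288)),("side",(555,309)),("side",(385,247)),("side",(562,270)),("side",(428,158)),("side",(588,180)),("scene",(300,215)),("scene",(412,288)),("scene",(358,204)),("scene",(472,268)),("scene",(600,226))])):
    for n,uv in L: print(nm,n,uv,inv(q,at_z(ds[n],*S(n,uv),56)).round(1))
E
python3 fit.py
```

```text
[ 5.49726280e+02  1.97994794e+02 -2.71414802e-02] -1.5550922678068928 [[1.1, -0.2], [1.9, -0.3], [-0.2, -0.3], [2.1, -0.8], [-1.5, -1.0], [-0.5, -1.4], [-0.5, -1.2], [-1.8, -2.7]]
Y side (180, 258) [94.5 74.1]
Y side (352, 276) [ 7.4 67.8]
Y side (195, 221) [97.9 43.3]
Y side (366, 241) [ 8.3 39.1]
Y side (248, 135) [ 97.2 -38. ]
Y side (404, 151) [  9.9 -42.6]
Y scene (190, 152) [97.2 68.4]
Y scene (297, 212) [ 2.4 68.6]
Y scene (242, 142) [92.5 39.3]
Y scene (342, 204) [-3.1 45.9]
B side (370, 288) [-3.7 74.7]
B side (555, 309) [-93.2  69.3]
B side (385, 247) [-2.3 41.7]
B side (562, 270) [-91.1  39.3]
B side (428, 158) [ -4.3 -39.1]
B side (588, 180) [-90.7 -38.7]
B scene (300, 215) [-1.3 69.5]
B scene (412, 288) [-93.5  75.9]
B scene (358, 204) [-7.7 39.8]
B scene (472, 268) [-94.2  42.2]
B scene (600, 226) [-96.3 -34.7]
```

Run:
```python
from h import *
A=[]
for n in("scene","side"):
    d=dict(np.load(n+"0.npz"));P=cloud(d)[d["range_z"]>0].reshape(-1,3);A.append(P)
P=np.vstack(A);P=P[(P[:,0]>250)&(P[:,0]<950)&(P[:,1]>-450)&(P[:,1]<450)]
H,xe,ye=None,np.arange(300,951,50),np.arange(-450,451,50)
print("rows y, cols x",xe[:-1])
for j in range(len(ye)-1)[::-1] if 0 else range(len(ye)-2,-1,-1):
    o=[]
    for x in xe[:-1]:
        m=(P[:,0]>=x)&(P[:,0]<x+50)&(P[:,1]>=ye[j])&(P[:,1]<ye[j]+50)
        o.append(int(np.percentile(P[m,2],98)) if m.sum()>3 else -99)
    print(ye[j],o)
```

```text
rows y, cols x [300 350 400 450 500 550 600 650 700 750 800 850 900]
400 [1, 2, 2, 2, 2, 2, 2, 2, 2, 2, 2, 2, 414]
350 [2, 2, 2, 2, 2, 2, 2, 2, 2, 2, 2, 2, 420]
300 [1, 2, 2, 51, 50, 51, 50, 52, 53, 78, 205, 279, 469]
250 [1, 3, 21, 57, 57, 57, 57, 57, 59, 84, 243, 300, 472]
200 [2, 12, 53, 58, 58, 58, 58, 66, 66, 92, 262, 298, 466]
150 [1, 14, 52, 58, 58, 58, 58, 56, 19, 99, 267, 314, 461]
100 [1, 2, 54, 54, 54, 54, 54, 56, 20, 110, 277, 325, 452]
50 [1, 2, 57, 62, 63, 63, 63, 62, 15, 159, 281, 312, 446]
0 [1, 2, 2, 1, 0, -99, -99, 2, 3, 133, 280, 313, 439]
-50 [1, 1, 1, 1, 2, 94, 106, 2, 47, 2, 1, 2, 436]
-100 [2, 2, 209, 209, 209, 266, 264, 199, 96, 2, 1, 2, 435]
-150 [410, 424, 397, 379, 369, 340, 284, 240, 135, 25, 2, 1, 433]
-200 [395, 426, 399, 388, 379, 354, 290, 249, 153, 31, 2, 2, 434]
-250 [1, 427, 412, 391, 212, 215, 208, -99, -99, 2, 2, 2, 434]
-300 [1, 2, 1, 210, 211, -99, -99, -99, -99, 2, 3, 2, 433]
-350 [36, 36, 23, 1, 0, -99, -99, -99, -99, 71, 71, 40, 435]
-400 [37, 38, 36, 2, 1, 2, 1, -99, -99, 73, 73, 71, 437]
-450 [37, 37, 36, 1, 1, 2, 1, -99, 2, 73, 73, 118, 439]
```

```bash
cat > mv.py <<'E'
import sys,numpy as np
from scipy.spatial.transform import Rotation as R
from bench import env
# usage: mv.py x y z yaw_of_tool_x_deg [step] -> tool-frame shift, turn
s=env.sense();p=s["position"];q=s["eef_rot"];r=R.from_quat([q[1],q[2],q[3],q[0]])
x,y,z,a=map(float,sys.argv[1:5]);a=np.radians(a)
X=np.array([np.cos(a),np.sin(a),0]);Z=np.array([0,0,-1.]);g=R.from_matrix(np.c_[X,np.cross(Z,X),Z])
sh=r.inv().apply(np.array([x,y,z])-p);tu=(r.inv()*g).as_rotvec(degrees=True)
n=max(np.linalg.norm(sh)/41,np.linalg.norm(tu)/7)
print("t",round(s["time"],2),"pos",np.round(p,1),"yaw",np.degrees(np.arctan2(*r.as_matrix()[1::-1,0])).round(2),"F",np.round(s["wrist_force"],2),"w",round(s["gripper_width"],1))
print("shift",sh.round(1),"turn",tu.round(2),"rows",round(n,1))
n=max(n,1)
for k in range(1,6): f=min(1,k/n);print((sh*f).round(1).tolist(),(tu*f).round(2).tolist())
E
python3 mv.py 250 -450 660 -45
```

```text
t 0.15 pos [ 174.4 -599.9  403.6] yaw -73.8 F [ 0.4  -0.78 -0.2 ] w 85.7
shift [-123.3 -114.5 -256.1] turn [ -0.04   0.11 -28.8 ] rows 7.5
[-16.5, -15.3, -34.3] [-0.01, 0.01, -3.85]
[-33.0, -30.6, -68.5] [-0.01, 0.03, -7.71]
[-49.5, -46.0, -102.8] [-0.02, 0.04, -11.56]
[-66.0, -61.3, -137.1] [-0.02, 0.06, -15.41]
[-82.5, -76.6, -171.3] [-0.03, 0.07, -19.26]
```

Request:
play_rows(rows=[[[0,-17,-15,-34,0,0,-4],[0,-33,-31,-69,0,0,-8],[0,-50,-46,-103,0,0,-12],[0,-66,-61,-137,0,0,-16],[0,-83,-77,-172,0,0,-20]]])

```text
time: 0.57
position: [225.3, -498.1, 576.3]
eef_rot: [-0.001, 0.892, -0.451, -0.001]
wrist_force: [0.2, -0.1, -0.1]
gripper_width: 42.8
```

```bash
python3 mv.py 270 -330 670 -35
```

```text
t 0.57 pos [ 225.3 -498.1  576.3] yaw -53.62 F [ 0.25 -0.08 -0.07] w 42.8
shift [-109.1 -135.8  -93.2] turn [ -0.1    0.15 -18.62] rows 4.8
[-22.6, -28.2, -19.3] [-0.02, 0.03, -3.87]
[-45.3, -56.4, -38.7] [-0.04, 0.06, -7.73]
[-67.9, -84.6, -58.0] [-0.06, 0.09, -11.6]
[-90.5, -112.7, -77.4] [-0.08, 0.12, -15.46]
[-109.1, -135.8, -93.2] [-0.1, 0.15, -18.62]
```

Request:
play_rows(rows=[[[0,-23,-28,-20,0,0,-4],[0,-45,-56,-39,0,0,-8],[0,-68,-85,-58,0,0,-12],[0,-91,-113,-78,0,0,-16],[0,-110,-136,-94,0,0,-19]]])

```text
time: 0.98
position: [269.6, -326.6, 672.4]
eef_rot: [-0.001, 0.955, -0.296, -0.0]
wrist_force: [0.9, -0.8, 0.0]
gripper_width: 42.5
```

```bash
python3 mv.py 360 -150 670 -15
```

```text
t 0.98 pos [ 269.6 -326.6  672.4] yaw -34.41 F [ 0.89 -0.8   0.02] w 42.5
shift [ -25.2 -196.8    2.8] turn [ -0.12   0.02 -19.41] rows 4.8
[-5.2, -40.7, 0.6] [-0.03, 0.0, -4.01]
[-10.4, -81.3, 1.2] [-0.05, 0.01, -8.02]
[-15.6, -122.0, 1.8] [-0.08, 0.01, -12.03]
[-20.9, -162.7, 2.3] [-0.1, 0.02, -16.04]
[-25.2, -196.8, 2.8] [-0.12, 0.02, -19.41]
```

Request:
play_rows(rows=[[[0,-5,-41,0,0,0,-4],[0,-10,-81,0,0,0,-8],[0,-15,-122,0,0,0,-12],[0,-20,-162,0,0,0,-16],[0,-25,-197,0,0,0,-19]]])

```text
time: 1.4
position: [360.5, -147.7, 672.9]
eef_rot: [-0.001, 0.991, -0.132, 0.001]
wrist_force: [0.2, 0.1, 0.8]
gripper_width: 42.7
```

```bash
python3 mv.py 460 50 670 -2
```

```text
t 1.4 pos [ 360.5 -147.7  672.9] yaw -15.21 F [0.25 0.14 0.75] w 42.7
shift [  44.2 -216.8    3.4] turn [ -0.13  -0.06 -13.21] rows 5.4
[8.2, -40.2, 0.6] [-0.02, -0.01, -2.45]
[16.4, -80.3, 1.3] [-0.05, -0.02, -4.89]
[24.6, -120.5, 1.9] [-0.07, -0.03, -7.34]
[32.7, -160.7, 2.5] [-0.1, -0.05, -9.79]
[40.9, -200.8, 3.2] [-0.12, -0.06, -12.23]
```

Request:
play_rows(rows=[[[0,8,-40,0,0,0,-3],[0,16,-80,0,0,0,-6],[0,25,-121,0,0,0,-8],[0,33,-161,0,0,0,-11],[0,41,-201,0,0,0,-13]]])

```text
time: 1.82
position: [453.0, 37.9, 673.2]
eef_rot: [-0.001, 1.0, -0.018, 0.001]
wrist_force: [-0.1, -0.9, 0.2]
gripper_width: 42.8
```

```bash
python3 mv.py 550 150 500 -2
```

```text
t 1.82 pos [453.   37.9 673.2] yaw -2.04 F [-0.06 -0.88  0.21] w 42.8
shift [  92.7 -115.1  173.6] turn [-0.12 -0.09 -0.04] rows 5.6
[16.7, -20.7, 31.2] [-0.02, -0.02, -0.01]
[33.3, -41.4, 62.4] [-0.04, -0.03, -0.01]
[50.0, -62.1, 93.6] [-0.06, -0.05, -0.02]
[66.7, -82.8, 124.9] [-0.08, -0.07, -0.03]
[83.3, -103.5, 156.1] [-0.1, -0.08, -0.03]
```

Request:
play_rows(rows=[[[0,17,-21,31,0,0,0],[0,33,-42,62,0,0,0],[0,50,-63,93,0,0,0],[0,67,-84,125,0,0,0],[0,84,-104,156,0,0,0]]])

```text
time: 2.23
position: [541.1, 140.6, 515.6]
eef_rot: [-0.001, 1.0, -0.017, 0.001]
wrist_force: [-0.1, -0.5, 0.2]
gripper_width: 42.7
```

Run:
```python
from bench import env
import cv2,numpy as np
print(env.sense()["position"])
d=env.snapshot("wrist"); cv2.imwrite("pics/wrist1.png",np.clip(d["image"][:,:,::-1]*1.4,0,255).astype(np.uint8)); np.savez("wrist1.npz",**d)
print(np.round(d["pose"],3).tolist())
```

```text
[541.11452491 140.5883397  515.63174853]
[[0.999, 0.034, 0.009, 544.071], [-0.036, 0.954, 0.297, 216.652], [0.001, -0.297, 0.955, 484.809], [0.0, 0.0, 0.0, 1.0]]
```

View pics/wrist1.png

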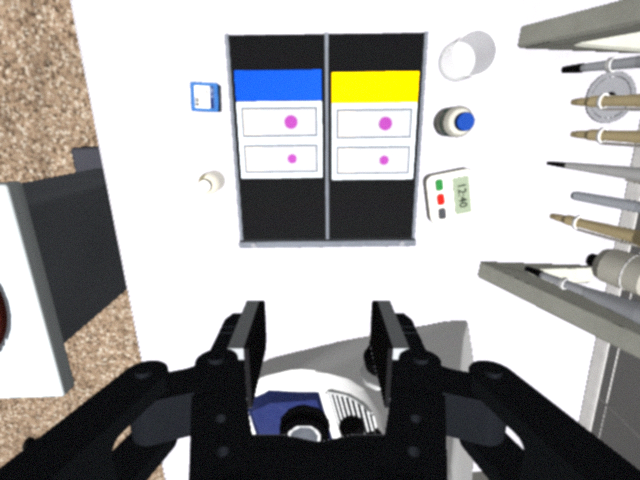

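Wrist view: open edge runs (228,36) to (426,33), stop face along row ~241, blue front edge row 70 and tail row 180, yellow front row 71 and tail row 180.

Run:
```python
from h import *
d=dict(np.load("wrist1.npz"));P=cloud(d)
for nm,(u,v),z in (("openL",(228,36),52),("openR",(426,33),52),("rib0",(326,34),55),("rib1",(327,240),55),("stopL",(241,240),55),("stopR",(414,240),55),
 ("Bf",(237,71),56),("Bf",(322,69),56),("Bt",(240,179),56),("Bt",(323,180),56),("Yf",(331,71),56),("Yf",(420,71),56),("Yt",(331,180),56),("Yt",(415,180),56),("Bi",(280,101),56),("Yi",(375,102),56)):
    print(nm,at_z(d,u,v,z).round(1),"depth",P[v+(4 if nm[1]=='f' else -4 if nm[1]=='t' else 0),u].round(1))
```

```text
openL [457.4 305.   52. ] depth [457.3 305.1  51.3]
openR [656.3 300.7  52. ] depth [655.9 300.4  53.5]
rib0 [555.8 302.7  55. ] depth [555.9 302.9  54.1]
rib1 [550.7  88.4  55. ] depth [550.6  90.1  60.9]
stopL [450.8  92.   55. ] depth [451.5  97.   55.8]
stopR [651.9  84.8  55. ] depth [651.5  89.8  55.7]
Bf [464.  271.9  56. ] depth [463.6 268.2  55.9]
Bf [550.8 270.7  56. ] depth [550.8 267.9  48.5]
Bt [456.6 162.5  56. ] depth [455.6 166.   49. ]
Bt [548.3 158.1  56. ] depth [548.5 161.9  51.7]
Yf [559.9 268.5  56. ] depth [559.9 264.8  55.5]
Yf [650.8 265.3  56. ] depth [652.7 262.3  49.1]
Yt [557.1 157.8  56. ] depth [557.2 162.1  55.8]
Yt [650.1 154.5  56. ] depth [650.2 158.7  54.6]
Bi [506.  241.7  56. ] depth [506.  241.7  56. ]
Yi [605.1 237.2  56. ] depth [605.1 237.2  55.8]
```

```bash
python3 mv.py 606 290 262 -1.5
```

```text
t 2.28 pos [542.2 142.7 506.4] yaw -1.9 F [ 0.93  1.43 -3.67] w 42.7
shift [  61.4 -148.5  244.3] turn [-0.2   0.59 -0.41] rows 7.1
[8.6, -20.8, 34.3] [-0.03, 0.08, -0.06]
[17.2, -41.6, 68.5] [-0.06, 0.16, -0.11]
[25.8, -62.5, 102.8] [-0.08, 0.25, -0.17]
[34.4, -83.3, 137.0] [-0.11, 0.33, -0.23]
[43.1, -104.1, 171.3] [-0.14, 0.41, -0.28]
```

Request:
play_rows(rows=[[[0,9,-21,34,0,0,0],[0,17,-42,68,0,0,0],[0,26,-63,103,0,0,0],[0,34,-84,137,0,0,0],[0,43,-104,171,0,0,0]]])

```text
time: 2.7
position: [585.0, 242.9, 340.2]
eef_rot: [-0.002, 1.0, -0.017, -0.005]
wrist_force: [-0.8, -0.2, 0.6]
gripper_width: 42.5
```

```bash
python3 mv.py 606 290 250 -1.5
```

```text
t 2.7 pos [585.  242.9 340.2] yaw -1.9 F [-0.78 -0.23  0.6 ] w 42.5
shift [ 20.3 -47.5  90.1] turn [-0.19  0.61 -0.4 ] rows 2.5
[8.0, -18.8, 35.6] [-0.08, 0.24, -0.16]
[16.1, -37.5, 71.1] [-0.15, 0.48, -0.32]
[20.3, -47.5, 90.1] [-0.19, 0.61, -0.4]
[20.3, -47.5, 90.1] [-0.19, 0.61, -0.4]
[20.3, -47.5, 90.1] [-0.19, 0.61, -0.4]
```

Request:
play_rows(rows=[[[0,10,-24,32,0,0.3,-0.2],[0,18,-43,64,0,0.6,-0.4],[0,20,-47.5,85,0,0.6,-0.4],[0,20,-47.5,90,0,0.6,-0.4],[0,20,-47.5,90,0,0.6,-0.4]]])

```text
time: 3.12
position: [604.3, 289.6, 246.9]
eef_rot: [-0.0, 1.0, -0.013, -0.003]
wrist_force: [-0.5, 0.0, 0.1]
gripper_width: 42.8
```

```bash
python3 mv.py 606 290 230 -1.5;python3 - <<'E'
from bench import env
import cv2,numpy as np
d=env.snapshot("wrist"); cv2.imwrite("pics/wrist2.png",np.clip(d["image"][:,:,::-1]*1.4,0,255).astype(np.uint8)); np.savez("wrist2.npz",**d)
d=env.snapshot("side"); np.savez("side2.npz",**d)
c=d["image"][150:330,200:440,::-1];cv2.imwrite("pics/side2.png",cv2.resize(np.clip(c*1.6,0,255).astype(np.uint8),None,fx=3.2,fy=3.2,interpolation=cv2.INTER_CUBIC))
E
```

```text
t 3.12 pos [604.3 289.6 246.9] yaw -1.47 F [-0.49  0.03  0.14] w 42.8
shift [ 1.8 -0.4 16.9] turn [-0.04  0.36  0.03] rows 0.4
[1.8, -0.4, 16.9] [-0.04, 0.36, 0.03]
[1.8, -0.4, 16.9] [-0.04, 0.36, 0.03]
[1.8, -0.4, 16.9] [-0.04, 0.36, 0.03]
[1.8, -0.4, 16.9] [-0.04, 0.36, 0.03]
[1.8, -0.4, 16.9] [-0.04, 0.36, 0.03]
```

View pics/wrist2.png

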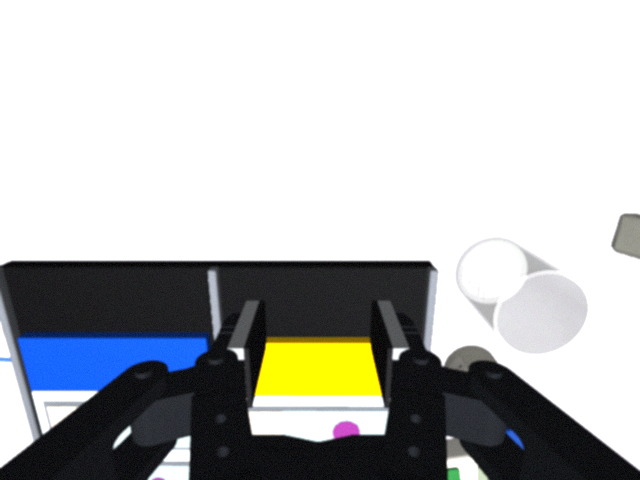

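View pics/side2.png

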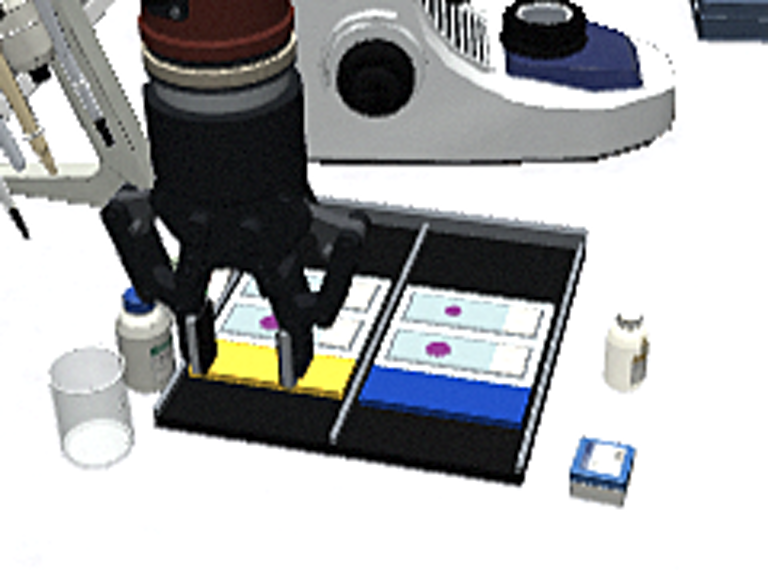

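Run:
```python
from h import *
d=dict(np.load("side2.npz"))
for z in(74,80):
  for y in (279,300): 
    a=proj(d,[[583,y,z],[625,y,z]]);print(z,y,((a-[200,150])*3.2).round())
print(((proj(d,[[606,268,56],[606,302,50]])-[200,150])*3.2).round())
P=cloud(d)
for u,v in((290,375),(290,365),(205,365),(205,358),(283,375),(297,380)): print(u,v,P[int(v/3.2+150),int(u/3.2+200)].round(1))
```

```text
74 279 [[293. 371.]
 [219. 362.]]
74 300 [[282. 395.]
 [206. 385.]]
80 279 [[293. 363.]
 [218. 353.]]
80 300 [[281. 386.]
 [206. 376.]]
[[260. 380.]
 [243. 427.]]
290 375 [577.7 303.5  91.6]
290 365 [578.3 300.8  95.7]
205 365 [626.3 296.2  84.6]
205 358 [626.2 295.   90.1]
283 375 [581.4 303.1  90.7]
297 380 [576.7 296.6  84.3]
```

Request:
play_rows(rows=[[[0,1,0,14,0,0,0],[0,1,0,22,0,0,0],[0,1,0,24,0,0,0]]])

```text
time: 3.47
position: [606.9, 288.9, 226.8]
eef_rot: [-0.002, 1.0, -0.014, 0.0]
wrist_force: [-0.8, -0.1, -1.0]
gripper_width: 42.5
```

```bash
python3 mv.py 606 290 222 -1.5|head -2
```

```text
t 3.47 pos [606.9 288.9 226.8] yaw -1.58 F [-0.83 -0.12 -1.04] w 42.5
shift [-0.9 -1.1  4.8] turn [-0.18 -0.02 -0.08] rows 0.1
```

Request:
play_rows(rows=[[[0,0,-1,2,0,0,0],[0,0,-1,4,0,0,0],[0,0,-1,4,0,0,0]]])

```text
time: 3.72
position: [606.8, 289.7, 222.5]
eef_rot: [-0.002, 1.0, -0.014, -0.0]
wrist_force: [-0.2, 0.1, 0.2]
gripper_width: 43.0
```

Request:
play_rows(rows=[[[0,0,0,1,0,0,0],[0,0,0,2,0,0,0],[0,0,0,2,0,0,0]]])

```text
time: 3.97
position: [607.0, 289.8, 221.6]
eef_rot: [-0.002, 1.0, -0.014, 0.0]
wrist_force: [-1.2, -0.9, 3.9]
gripper_width: 42.4
```

Request:
play_rows(rows=[[[0,0,0,1,0,0,0],[0,0,0,2,0,0,0],[0,0,0,2,0,0,0]]])

```text
time: 4.22
position: [607.2, 289.9, 221.6]
eef_rot: [-0.001, 1.0, -0.014, -0.0]
wrist_force: [-4.0, -1.7, 9.8]
gripper_width: 42.5
```

Request:
play_rows(rows=[[[0,0,0,-2.5,0,0,0],[0,0,0,-2.5,0,0,0]]])

```text
time: 4.38
position: [607.6, 290.1, 225.0]
eef_rot: [-0.002, 1.0, -0.014, 0.001]
wrist_force: [0.7, 0.8, -0.2]
gripper_width: 42.5
```

Request:
play_rows(rows=[[[0,0,6,0,0,0,0],[0,0,12,0,0,0,0],[0,0,18,0,0,0,0],[0,0,24,0,0,0,0],[0,0,30,0,0,0,0]]])

```text
time: 4.8
position: [606.7, 259.4, 224.6]
eef_rot: [-0.002, 1.0, -0.014, 0.001]
wrist_force: [0.2, 0.9, 0.8]
gripper_width: 42.7
```

```bash
cat > look.py <<'E'
import sys
from bench import env
from h import *
for n in sys.argv[2:]:
    d=env.snapshot(n); np.savez(f"{n}{sys.argv[1]}.npz",**d)
    if n=="side": c=d["image"][150:330,200:440,::-1];c=cv2.resize(np.clip(c*1.6,0,255).astype(np.uint8),None,fx=3.2,fy=3.2,interpolation=cv2.INTER_CUBIC)
    else: c=np.clip(d["image"][:,:,::-1]*1.4,0,255).astype(np.uint8)
    cv2.imwrite(f"pics/{n}{sys.argv[1]}.png",c)
E
python3 look.py 3 side
```

```text
(no output)
```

View pics/side3.png

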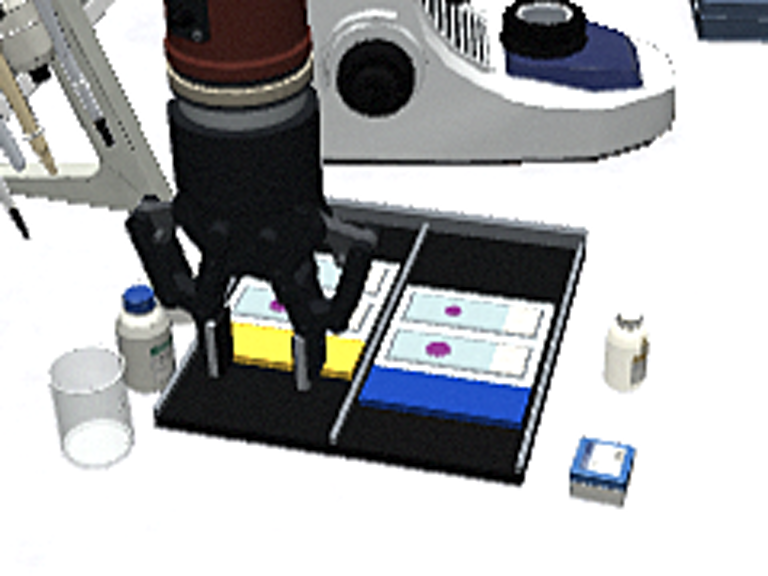

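The yellow tray's front edge at zoom (300,365) is now behind the blue's and touches the fingers, so the push works.

Request:
play_rows(rows=[[[0,0,7,0,0,0,0],[0,0,14,0,0,0,0],[0,0,21,0,0,0,0],[0,0,28,0,0,0,0],[0,0,35,0,0,0,0]]])

```text
time: 5.27
position: [605.8, 222.6, 224.4]
eef_rot: [-0.001, 1.0, -0.014, 0.001]
wrist_force: [0.0, 1.3, 0.8]
gripper_width: 42.5
```

Request:
play_rows(rows=[[[0,0,3,0,0,0,0],[0,0,6,0,0,0,0],[0,0,9,0,0,0,0],[0,0,11,0,0,0,0]]])

```text
time: 5.6
position: [605.5, 211.3, 224.4]
eef_rot: [-0.001, 1.0, -0.014, 0.001]
wrist_force: [-0.6, 1.4, 0.2]
gripper_width: 42.6
```

Request:
play_rows(rows=[[[0,0,1,0,0,0,0],[0,0,2,0,0,0,0],[0,0,3,0,0,0,0],[0,0,4,0,0,0,0]]])

```text
time: 5.93
position: [605.1, 208.4, 224.5]
eef_rot: [-0.003, 1.0, -0.014, 0.001]
wrist_force: [-0.3, 7.7, 0.2]
gripper_width: 42.6
```

Request:
play_rows(rows=[[[0,0,1,0,0,0,0],[0,0,1.5,0,0,0,0],[0,0,1.5,0,0,0,0]]])

```text
time: 6.18
position: [604.9, 208.0, 224.5]
eef_rot: [-0.004, 1.0, -0.014, 0.001]
wrist_force: [-0.1, 6.8, 0.7]
gripper_width: 43.0
```

```bash
python3 look.py 4 side scene wrist
```

```text
(no output)
```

View pics/side4.png

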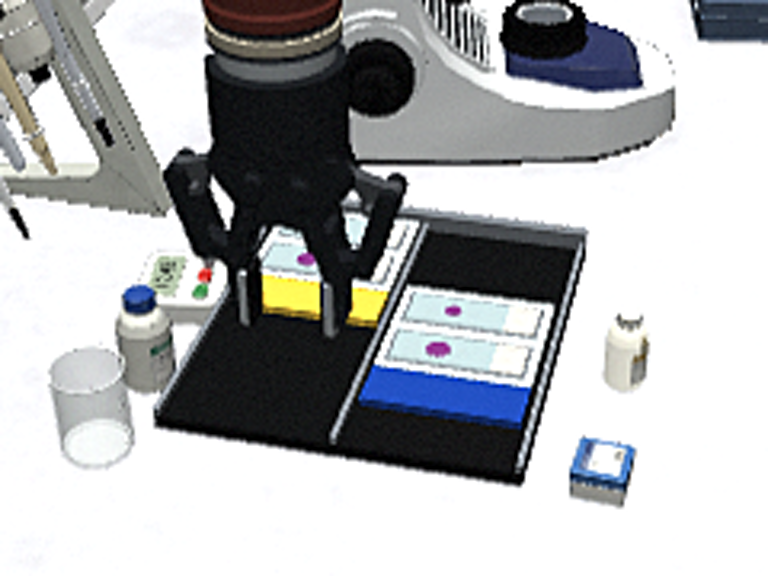

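Request:
play_rows(rows=[[[0,0,2,0,0,0,0],[0,0,3,0,0,0,0],[0,0,3,0,0,0,0]]])

```text
time: 6.58
position: [604.8, 206.7, 225.1]
eef_rot: [-0.006, 1.0, -0.015, 0.001]
wrist_force: [-0.4, 7.7, 0.3]
gripper_width: 42.5
```

Request:
play_rows(rows=[[[0,0,-10,0,0,0,0],[0,0,-20,-5,0,0,0],[0,0,-25,-35,0,0,0],[0,0,-25,-70,0,0,0]]])

```text
time: 6.92
position: [603.6, 231.7, 292.4]
eef_rot: [-0.004, 1.0, -0.014, -0.003]
wrist_force: [0.4, 0.3, 0.4]
gripper_width: 42.7
```

```bash
python3 mv.py 502 136 300 -1.5; python3 look.py 5 side wrist
```

```text
t 6.92 pos [603.6 231.7 292.4] yaw -1.58 F [0.35 0.27 0.37] w 42.7
shift [-99.   98.4  -7.9] turn [-0.49  0.36 -0.09] rows 3.4
[-29.0, 28.9, -2.3] [-0.14, 0.1, -0.03]
[-58.1, 57.7, -4.6] [-0.29, 0.21, -0.05]
[-87.1, 86.6, -6.9] [-0.43, 0.31, -0.08]
[-99.0, 98.4, -7.9] [-0.49, 0.36, -0.09]
[-99.0, 98.4, -7.9] [-0.49, 0.36, -0.09]
```

View pics/side5.png

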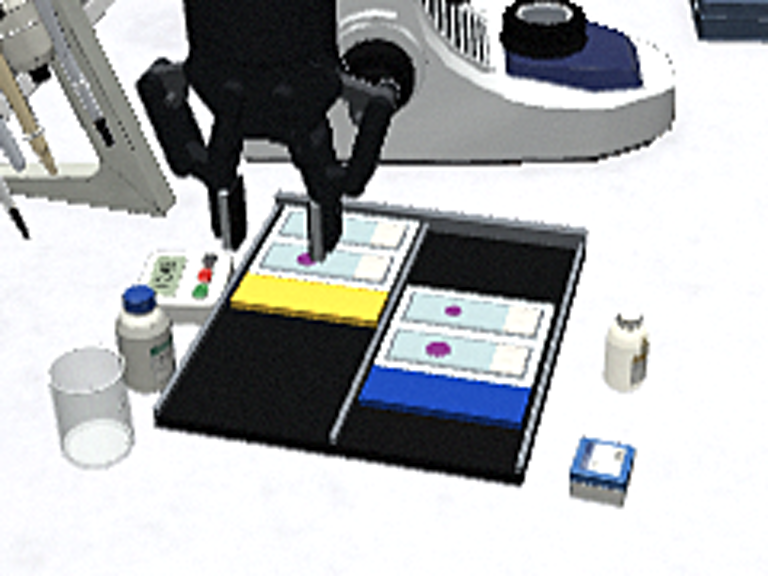

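The yellow tray's tail meets the stop bar, and nothing else has moved. Next is the blue tail.

Request:
play_rows(rows=[[[0,-27,27,-2,0,0,0],[0,-54,54,-3,0,0,0],[0,-81,81,-3,-0.5,0.4,0],[0,-99,103,0,-0.5,0.4,0],[0,-99,104,10,-0.5,0.4,0]]])

```text
time: 7.43
position: [503.6, 129.0, 289.9]
eef_rot: [-0.001, 1.0, -0.015, 0.009]
wrist_force: [0.2, 0.5, 0.7]
gripper_width: 42.9
```

```bash
python3 mv.py 502 130 230 -1.5;python3 look.py 6 wrist side
```

```text
t 7.43 pos [503.6 129.  289.9] yaw -1.67 F [0.18 0.54 0.7 ] w 42.9
shift [-2.7 -0.8 59.8] turn [-0.14 -1.08 -0.17] rows 1.5
[-1.9, -0.5, 41.0] [-0.1, -0.74, -0.12]
[-2.7, -0.8, 59.8] [-0.14, -1.08, -0.17]
[-2.7, -0.8, 59.8] [-0.14, -1.08, -0.17]
[-2.7, -0.8, 59.8] [-0.14, -1.08, -0.17]
[-2.7, -0.8, 59.8] [-0.14, -1.08, -0.17]
```

View pics/wrist6.png

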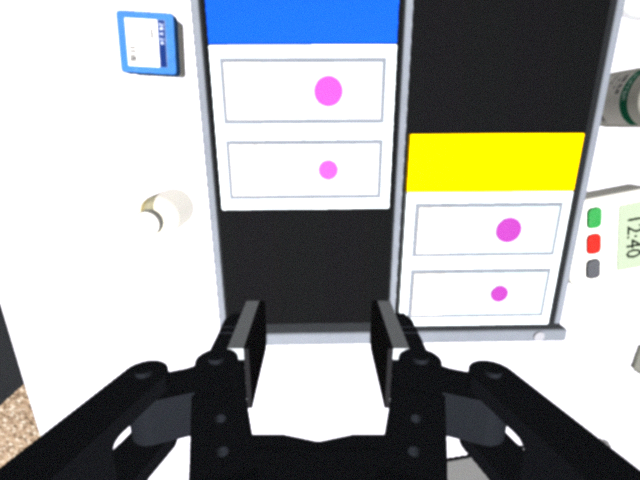

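View pics/side6.png

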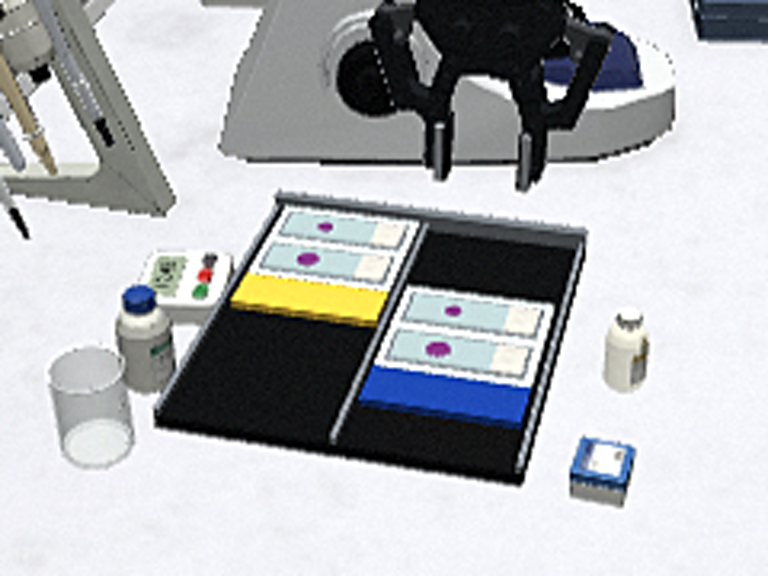

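Wrist view: the yellow tail (row 325) sits flush along the stop bar. The blue tail is at row 210.

Run:
```python
from h import *
d=dict(np.load("wrist6.npz"))
for u,v,z in((222,211,56),(388,209,56),(412,325,56),(548,325,56),(560,327,58),(230,325,60),(380,323,60),(300,45,56)): print(u,v,at_z(d,u,v,z).round(1))
```

```text
222 211 [458.  162.6  56. ]
388 209 [546.9 160.7  56. ]
412 325 [562.9  90.2  56. ]
548 325 [644.4  86.9  56. ]
560 327 [650.5  86.4  58. ]
230 325 [456.6  96.7  60. ]
380 323 [543.1  94.5  60. ]
300 45 [503.1 241.4  56. ]
```

Request:
play_rows(rows=[[[0,-1.5,0,35,0,-0.6,0],[0,-1.5,0,56,0,-1,0],[0,-1.5,0,63,0,-1,0],[0,-1.5,0,65,0,-1,0],[0,-1.5,0,65,0,-1,0]]])

```text
time: 7.95
position: [506.0, 131.5, 223.6]
eef_rot: [-0.002, 1.0, -0.014, 0.001]
wrist_force: [0.1, -0.5, 0.1]
gripper_width: 42.8
```

Request:
play_rows(rows=[[[0,-1,-6,0,0,0,0],[0,-2,-12,0,0,0,0],[0,-2,-18,0,0,0,0],[0,-2,-24,0,0,0,0],[0,-2,-30,0,0,0,0]]])

```text
time: 8.37
position: [505.4, 162.2, 224.8]
eef_rot: [-0.002, 1.0, -0.014, 0.002]
wrist_force: [-0.2, -2.3, 2.5]
gripper_width: 42.5
```

Request:
play_rows(rows=[[[0,0,-6,0,0,0,0],[0,0,-12,0,0,0,0],[0,0,-18,0,0,0,0],[0,0,-24,0,0,0,0],[0,0,-30,0,0,0,0]]])

```text
time: 8.78
position: [506.4, 192.7, 225.3]
eef_rot: [-0.002, 1.0, -0.014, 0.002]
wrist_force: [-0.5, -2.9, 2.9]
gripper_width: 42.5
```

```bash
python3 look.py 7 wrist side
```

```text
(no output)
```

View pics/wrist7.png

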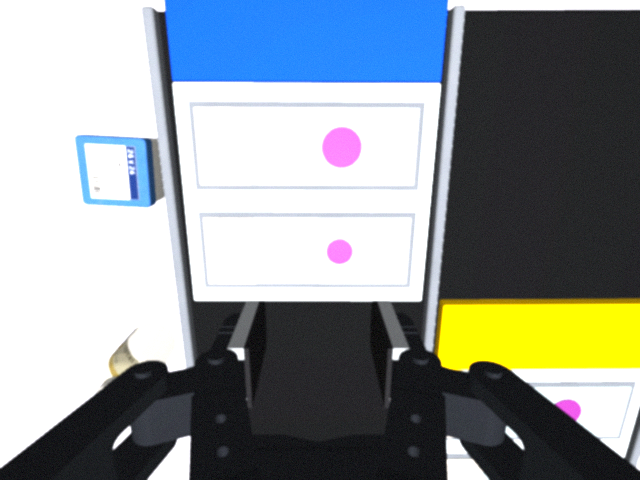

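View pics/side7.png

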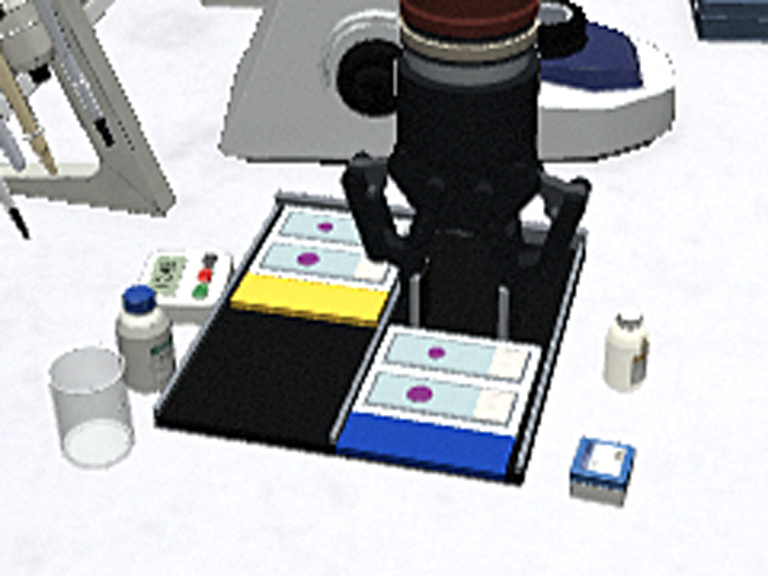

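Run:
```python
from h import *
d=dict(np.load("wrist7.npz"))
for u,v,z in((200,301,56),(420,301,56),(180,82,56),(440,82,56),(152,12,55),(458,10,55),(600,12,50),(500,12,50)): print(u,v,at_z(d,u,v,z).round(1))
P=cloud(d);print(P[290,310],P[320,310],P[40,300])
d=dict(np.load("side7.npz"))
for u,v,z in((338,440,56),(511,462,56),(520,470,55),(334,436,55),(158,418,50)): print(at_z(d,u/3.2+200,v/3.2+150,z).round(1))
```

```text
200 301 [461.3 204.2  56. ]
420 301 [547.9 201.6  56. ]
180 82 [464.1 283.9  56. ]
440 82 [550.5 281.5  56. ]
152 12 [457.7 304.8  55. ]
458 10 [555.2 302.7  55. ]
600 12 [604.  302.1  50. ]
500 12 [570.8 303.   50. ]
[504.69866901 207.51369273  55.87803149] [504.05473214 191.31533229  49.9928042 ] [504.5067513  295.09821039  56.99926365]
[551.  308.5  56. ]
[459.6 306.5  56. ]
[454.2 310.5  55. ]
[554.2 304.6  55. ]
[653.4 304.5  50. ]
```

Request:
play_rows(rows=[[[0,0,4,0,0,0,0],[0,0,4,1,0,0,0],[0,0,4,1.5,0,0,0]]])

```text
time: 9.13
position: [505.8, 188.9, 223.0]
eef_rot: [-0.002, 1.0, -0.014, 0.002]
wrist_force: [-0.4, 0.1, -0.0]
gripper_width: 42.9
```

Request:
play_rows(rows=[[[0,0,-5,0,0,0,0],[0,0,-10,0,0,0,0],[0,0,-15,0,0,0,0],[0,0,-20,0,0,0,0],[0,0,-24,0,0,0,0]]])

```text
time: 9.55
position: [506.5, 213.6, 223.0]
eef_rot: [-0.002, 1.0, -0.014, 0.001]
wrist_force: [-0.0, -0.3, -0.1]
gripper_width: 42.9
```

```bash
python3 look.py 8 side wrist
```

```text
(no output)
```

View pics/side8.png

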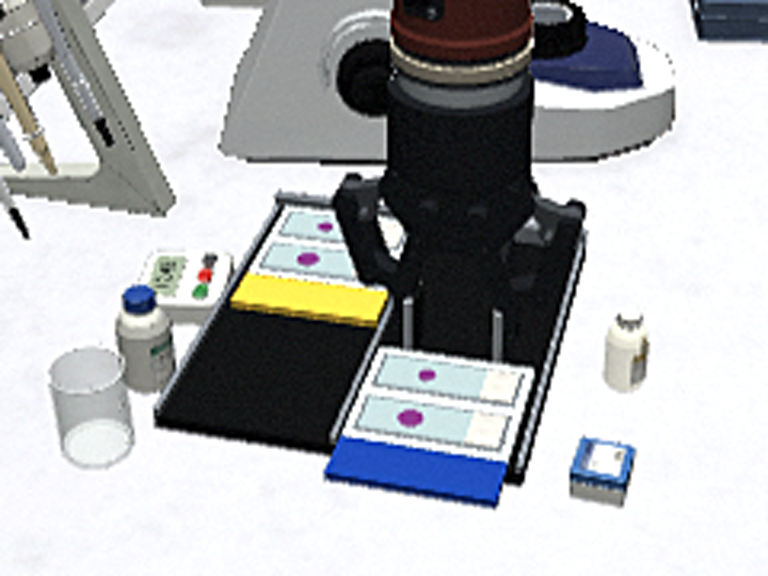

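View pics/wrist8.png

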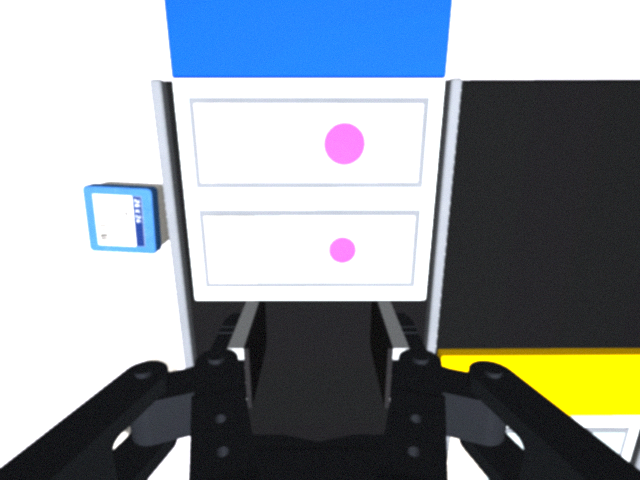

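Run:
```python
from h import *
d=dict(np.load("wrist8.npz"))
for u,v,z in((200,301,56),(420,301,56),(180,76.5,56),(440,76.5,56),(158,81,55),(455,81,55),(600,81,50),(500,81,50)): print(u,v,at_z(d,u,v,z).round(1))
```

```text
200 301 [462.  226.9  56. ]
420 301 [547.3 224.4  56. ]
180 76.5 [464.9 307.1  56. ]
440 76.5 [549.8 304.7  56. ]
158 81 [457.1 306.   55. ]
455 81 [555.1 303.3  55. ]
600 81 [606.6 302.4  50. ]
500 81 [572.2 303.4  50. ]
```

Request:
play_rows(rows=[[[0,0,-3,0,0,0,0],[0,0,-5,0,0,0,0],[0,0,-6,0,0,0,0],[0,0,-6,0,0,0,0]]])

```text
time: 9.98
position: [506.7, 220.0, 223.3]
eef_rot: [-0.003, 1.0, -0.013, 0.002]
wrist_force: [-0.3, -0.4, -0.0]
gripper_width: 42.8
```

```bash
python3 look.py 9 wrist
```

```text
(no output)
```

View pics/wrist9.png

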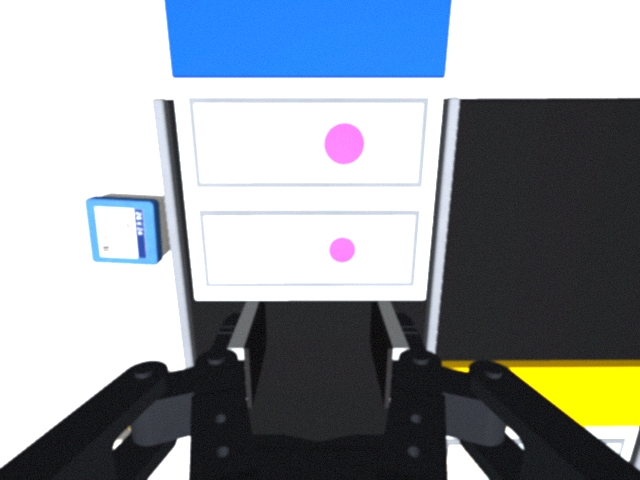

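The band's inner edge is at row 77 and the ledge edge at row 99, so about 7 mm of bare tray shows. I'll retreat and check.

Request:
play_rows(rows=[[[0,0,8,0,0,0,0],[0,0,18,-3,0,0,0],[0,0,25,-30,0,0,0],[0,0,30,-70,0,0,0],[0,0,30,-110,0,0,0]]])

```text
time: 10.45
position: [504.5, 187.2, 332.6]
eef_rot: [-0.002, 1.0, -0.014, -0.001]
wrist_force: [1.9, -0.5, 1.1]
gripper_width: 42.7
```

Request:
play_rows(rows=[[[0,0,15,-30,0,0,0],[0,0,30,-60,0,0,0],[0,0,45,-90,0,0,0],[0,0,50,-110,0,0,0],[0,0,50,-110,0,0,0]]])

```text
time: 10.87
position: [504.4, 135.0, 448.9]
eef_rot: [-0.002, 1.0, -0.015, 0.005]
wrist_force: [-0.1, 0.1, 1.8]
gripper_width: 42.7
```

```bash
python3 look.py 10 side wrist;python3 look.py 11 side scene
```

```text
(no output)
```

View pics/side11.png

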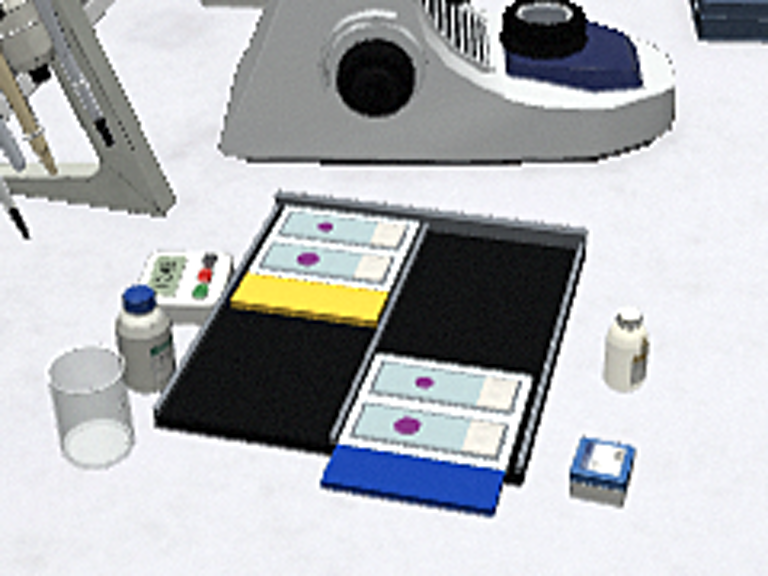

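View pics/wrist10.png

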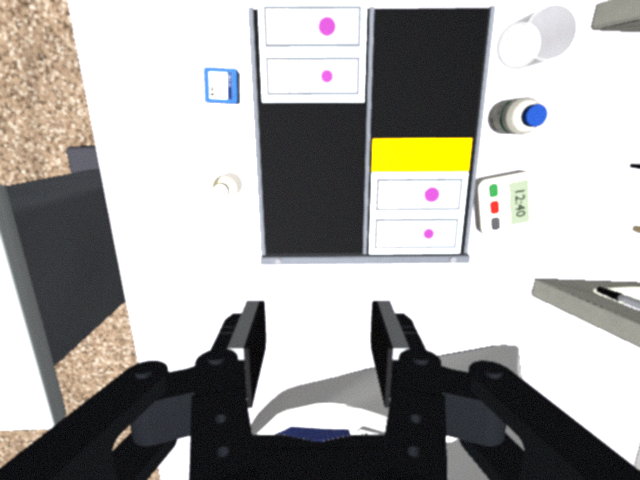

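Run:
```python
from h import *
d=dict(np.load("wrist10.npz"))
print("Yt",at_z(d,415,254,56).round(1),"Yf",at_z(d,421,138,56).round(1),"Bt",at_z(d,313,103,56).round(1),"rib end",at_z(d,371,9,55).round(1))
d9=dict(np.load("wrist9.npz"));print("Bi",at_z(d9,310,77,56).round(1),"edge",at_z(d9,500,99,50).round(1),at_z(d9,305,99,50).round(1))
c=d["image"][230:275,350:490,::-1];cv2.imwrite("pics/ygap.png",cv2.resize(c,None,fx=5.5,fy=5.5,interpolation=cv2.INTER_CUBIC))
```

```text
Yt [600.5  88.3  56. ] Yf [601.1 198.3  56. ] Bt [505.1 230.9  56. ] rib end [555.3 302.1  55. ]
Bi [507.5 311.7  56. ] edge [573.1 303.5  50. ] [505.4 305.3  50. ]
```

View pics/ygap.png

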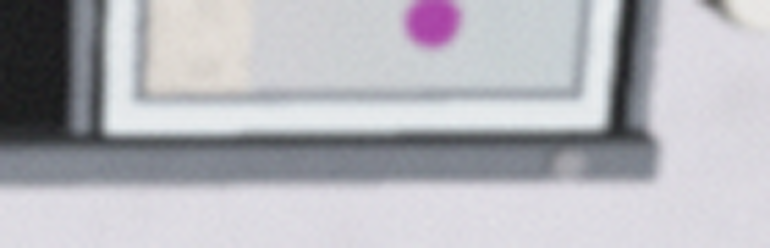

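The yellow tail (zoom row 135) lies parallel to the bar and flush with it, and about 7 mm of bare blue tray shows. I'm handing in.

```bash
python3 -c "
from bench import env
print(env.finish_job(), env.sense()['time'])"
```

```text
the job is handed in; nothing more can be done
the job is handed in; nothing more can be done
```

I did both pushes in the order asked and handed the job in after about 11 s on the robot's clock; no verdict was given.

- **Yellow tray:** I pushed it along its lane with two spread fingertips until it stopped against the bar, at about 8 N. The wrist and side views show its tail flush and parallel with the bar, at y ≈ 88 mm. The bar face measured 86–88 mm.
- **Blue tray:** I pushed it out from its tail. The band's inner edge is about 6–8 mm past the ledge edge, so the whole band sticks out. Total overhang is about 37 mm, under the 55 mm at which it tips. It stayed flat after the fingers backed off.
- **Bystanders:** the box, bottles, timer and beaker look to be where they started in the last side view.
- **Oddity:** partway through the blue push the fingertips felt about 3 N upward and the tool rose about 1.5 mm. I backed off, lowered it again and finished with almost no force; the cause is unknown.
- **Accuracy:** the camera views agreed with each other within about 2 mm, except that the side view put one open-end corner about 5 mm further out.

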